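# Raise the trimming box window to the pointed tab

### The job

Open the trimming box for work: with your fingertips beneath the lip of its counterweighted window, push the window gently up until the top of the lip is level with the top of the pointed steel tab on one of the front posts (ignore the round tab on the other), then take the hand away and leave the window standing there. Only push the lip, do not pinch it, and leave the cast, bottles and other things where they stand.

Things in the scene. Friction and masses are not known exactly. Their poses are not given: they have to be found in the camera images.
- hood: the trimming box, fixed: clear panels, aluminium posts, 190 deep (x) x 410 wide (y) x 460 mm high, floor 12 mm thick; origin under its centre, its -x faces the robot, z up. The window slides vertically between the front posts (24 mm wide, at y = -190 and +190, front faces at x = -90 mm). Below the lip the front is open; a turntable and a 75 mm beaker stand fixed inside, over 30 mm behind the window
- window (a joint): height of the sliding window in m: 0 at its lowest stop (underside of the lip 75 mm above the bench), growing upward to 0.20. It is balanced by counterweights to within about 1.5 N and has about 4 N of sliding friction, so it takes 3 to 6 N to move and stays where it is left
- lip_top (a point): middle of the upper front edge of the window's lip. The lip is a level metal shelf along the bottom of the window, 300 mm long (along the box's y), 18 mm thick, standing out 40 mm in front of the front posts towards the robot. Axes as the box's
- lip_under (a point): middle of the lower front edge of the lip, 18 mm below lip_top. Axes as the box's
- lip: the lower 14 mm of the lip with its underside, the part to push on. It moves with the window; origin at lip_under
- lip_cap: the upper 4 mm of the lip, a steel strip on its top. It moves with the window; origin at lip_under
- mark (a point): the marked height: upper face of the pointed tab, 30 mm in front of the front post's face. The tab is a fixed horizontal steel plate 5 mm thick, up to 37 mm wide, with a corner pointing towards the robot 48 mm in front of the post, on a dark clamp; it is clamped to either the left or the right front post. Axes as the box's
- round_tab: the other tab, to be ignored: a fixed horizontal steel plate 5 mm thick ending in a disc of 34 mm, clamped on the other front post; origin in its upper face, at the post's front
- cast_out: plaster dental cast (50 x 62 x 26 mm) on the bench in front of the box, on its left (+y) half; loose, to be left alone; origin at the centre of its underside
- dropper: small white dropper bottle, 26 mm wide, 55 mm high, close in front of the right (-y) part of the lip; loose, to be left alone; origin at the centre of its underside
- jar: amber jar with white cap, 44 mm wide, 50 mm high, on the bench in front of the box on the right (-y); loose, to be left alone; origin at the centre of its underside
- spatula: mixing spatula, 160 mm long, lying on the bench to the left (+y) in front of the box; loose, to be left alone; origin at its middle, underneath
- cup: white plastic cup, 54 mm wide, 50 mm high, on the bench right (-y) of the box; loose, to be left alone; origin at the centre of its underside
- bowl: grey mixing bowl, 90 mm wide, 40 mm high, on the bench at the left (+y) of the box; loose, to be left alone; origin at the centre of its underside

How it is judged (in metres and radians):
On the way:
1. the fingers push against the lip from beneath while the window is still below the mark (contact force between the fingers and lip above 0.5 N and contact force between the fingers and lip_cap below 0.5 N and z of lip_top in the frame of mark below -0.01 m), for 0.2 s.
At the end, for the whole second after the job is handed in: The top of the lip is within 10 mm of the height of the pointed tab's upper face, the window is at rest, and each loose thing is within 20 mm of where it stood (z of lip_top in the frame of mark between -0.01 and 0.01 m and velocity of joint window between -0.005 and 0.005 m/s and distance of each of cast_out, dropper, jar, spatula, cup, bowl from where it was at the start of the episode below 0.02 m); the robot touches nothing.
It fails at once if a loose thing was moved more than 20 mm, or lifted (distance of any of cast_out, dropper, jar, spatula, cup, bowl from where it was at the start of the episode above 0.02 m).
It fails at once if the lip was pinched between the fingers (pressed on top and beneath at once) (contact force between the fingers and lip above 1 N and contact force between the fingers and lip_cap above 1 N).
It fails at once if the window was thrown up or slammed (faster than 0.35 m/s) (velocity of joint window above 0.35 m/s or velocity of joint window below -0.35 m/s).
It also fails if it takes over 42 s, if anything falls off the work surface, if the arm or the gripper's body presses on something with over 40 N, if the wrist force passes 120 N, or if a joint passes its speed limit or range.

### The arm

A 7-joint arm with a two-finger parallel gripper is mounted at the origin on the work surface. World frame = base frame: x ahead of the robot, y to its left, z up, the work surface at z = 0. Lengths are in mm, angles in rad, forces in N, time in s.
With the tool pointing down it reaches from about 350 to 900 mm from the base axis. Payload 19.9 kg.
Tool frame: the origin (TCP) lies at the very end of the fingers, on their centre line; the grasp point (between the pads) lies 19 mm behind it (tcp_to_grasp is the distance from the TCP to the grasp point, in mm); z points along the fingers, x is the direction in which the jaws open and shut, and the axes are right-handed (so a half turn about z gives the same grasp; the last joint's range is limited). The gripper opens to 85 mm and grips with 20 to 120 N. Pads are 22 mm wide; open, the fingers measure 114 mm over their backs; the gripper's body (76 mm by 85 mm) begins 54 mm behind the grasp point. The pads swing forward as they close: fully open they stand 13 mm farther back than shut.
Start: joints at [1.109, 0.417, -0.01, 1.614, 0.005, 1.111, -0.053], TCP at [254.729, -570.714, 231.26] pointing down, gripper open.
Joint ranges: [-2.81, 2.81], [-0.39, 2.02], [-1.27, 1.25], [0.06, 2.57], [-1.19, 4.33], [0.19, 2], [-2.82, 2.82]. Speed limits (rad/s): [1.89, 1.89, 2.39, 2.39, 3.01, 3.01, 3.01].

### API

Orientations are given as a unit quaternion [x, y, z, w].
In Python, from plant import get_obs, read_camera, sign_off, search_frame, outline_of, mark_of, tcp_to_grasp gives the robot as it stands.
- The arm moves only by the tool arm_command, never from a script. Its argument "rows" is a list of rows, each an object with "dp": the shift along the tool's x, y, z in m, a list of three; "twist": the turn, a rotation vector about the tool's x, y, z in rad, a list of three; "fingers": the opening, from 0 (shut) to 1 (fully open). In form: [{"dp": [x, y, z], "twist": [rx, ry, rz], "fingers": fingers}, ...]. A call has exactly 8 rows; each row shifts and turns the commanded pose from where the row before left it, along the tool's axes as they then stand; what a row does not reach is not made up. A row lasts 1/8 s, in which the tool goes at most 62.5 mm and 10.7 degrees, less where a joint would pass 70% of its speed; a pose out of reach is approached as far as the arm can. A call is refused whole if a number of a shift passes 0.0625 or a number of a turn 0.188, either way. A call with a gripper value outside its range is refused whole. The fingers move at their own pace and stop on an object; the grip force is fixed at half the most. Time passes only in rows, so rows that do not move let the fingers close, or fill a call up. It gives the time, the measured TCP pose, the force and the opening at its end, in the units of the state.
- get_obs(): the state, without advancing time (a new reading comes with each control period).
- read_camera(name): name is "scene" or "top"; returns a dict with "img" (400x640x3 uint8, blue, green, red), "fx", "fy", "cx", "cy" (pixels), "R" (3x3) and "t" (3): a world point X has camera coordinates R X + t. Camera axes: x right, y down, z forward; pixel columns grow to the right and rows downward; lengths in mm; the calibration is good to about 2 mm. A picture is of the moment at which its call begins. There is no depth.
- sign_off(): hands the job in, once; it reports no verdict.
Trained networks look in the newest picture that a camera, given by its name, has taken for a name from the list of things; names that differ only in an ending like _2 or _b are one class to them, and where a whole thing is asked for, a point or a joint stands for the part that bears it (a point fixed in the world has none). Each returns a list of dicts, best first, with "p" (0 to 1); they miss things now and then, are a little off and sometimes report something else, mostly with a low value. They report only what shows in the picture. A call takes as long as a camera call.
- search_frame(camera, name): "centre" ([x, y, z] in mm, in the coordinates of the camera as it stood for that picture, good to about 4 mm: the middle of the surface that is visible of it).
- outline_of(camera, name): "mask" (400x640 bool, what is visible of it).
- mark_of(camera, name): "centre" ([x, y, z] in mm, in the coordinates of the camera as it stood for that picture, good to about 4 mm: a listed point, or the origin of a listed thing).
The state is a dict: "clock": time; "joints": joint angles; "dq": joint speeds; "joint_efforts": joint torques, N m; "ee_pos": TCP position; "orientation": TCP orientation; "contact_force": force on the tool from outside, world axes, zero at the start; "moment": the same for the moment, N m; "gripper_width": finger opening in mm.
Only numpy, scipy, OpenCV 4.12 (cv2) and the standard library are available. Lean on these libraries where they do the work, as an engineer would, in place of code of your own. Each camera call takes 0.05 s, during which the arm holds its last target.

## Working session

There is one attempt and no reset: what is moved stays moved. The work goes in short steps, Python scripts to look and compute and a tool call to move; the robot and the scene stay as the last step left them, time stands still between calls to the robot, and variables do not carry over. Pictures are saved under pics/ and viewed, and the job is handed in when it is done.

Besides the shell and the picture viewer there is one more tool, called after "Request:" as name([rows], argument=value, ...), one row to a line, values as JSON. arm_command: Moves the arm, as the interface text tells. Its arguments: {"type":"object","properties":{"rows":{"type":"array"}},"required":["rows"]}

```bash
mkdir -p pics; cat > h.py <<'E'
import numpy as np,cv2
from plant import *
def w(c,p): return np.array(c["R"]).T@(np.array(p)-np.array(c["t"]))
def proj(c,X):
    q=np.array(c["R"])@np.array(X)+np.array(c["t"]);return [c["fx"]*q[0]/q[2]+c["cx"],c["fy"]*q[1]/q[2]+c["cy"]]
E
python3 - <<'E'
from h import *
o=get_obs();print(o)
for n in ["scene","top"]:
    c=read_camera(n);cv2.imwrite(f"pics/{n}0.png",c["img"])
    print(n,"campos",w(c,[0,0,0]),c["fx"])
    for k in ["hood","lip_top","lip_under","mark","round_tab","cast_out","dropper","jar","spatula","cup","bowl"]:
        print(k,[(round(d["p"],2),w(c,d["centre"]).round(0).tolist()) for d in mark_of(n,k)[:3]])
print(get_obs()["clock"])
E
```

```text
{'clock': 0.0, 'joints': array([ 1.10953055,  0.41800937, -0.01031132,  1.61416743,  0.00470233,
        1.11069789, -0.05299935]), 'dq': array([ 3.37603313e-04, -1.34268343e-03,  1.73961552e-04, -4.30255335e-05,
        2.70395847e-05, -5.03421575e-04, -1.40218609e-03]), 'joint_efforts': array([ 1.36289396e-03, -8.64438629e+01,  6.79708980e-01, -4.34902275e+01,
        1.91991054e-02,  7.44802383e-03,  7.25355818e-06]), 'ee_pos': array([ 254.56952022, -570.42622526,  230.64097635]), 'orientation': array([ 8.38916567e-01, -5.44259679e-01, -5.51284806e-04, -3.03079589e-04]), 'contact_force': array([0.29690464, 0.64083517, 0.22494284]), 'moment': array([ 0.01440452,  0.0336675 , -0.02272366]), 'gripper_width': 85.27325100782025}
scene campos [ 728.19091528 -597.63441531 1336.1228683 ] 503.8813211573049
hood [(0.75, [781.0, -72.0, -0.0]), (0.24, [538.0, -315.0, 2.0])]
lip_top [(0.6, [650.0, -72.0, 96.0])]
lip_under [(0.79, [653.0, -70.0, 81.0])]
mark [(0.63, [621.0, -211.0, -1.0]), (0.62, [668.0, 115.0, 184.0])]
round_tab [(0.5, [687.0, -267.0, 227.0]), (0.35, [781.0, -75.0, 0.0])]
cast
[... 284 characters left out ...]
op campos [ 399.11526528   26.83334848 1122.89357747] 442.3936432734764
hood [(0.75, [779.0, -76.0, 1.0])]
lip_top [(0.57, [653.0, -74.0, 99.0]), (0.53, [780.0, -75.0, -0.0]), (0.29, [651.0, -76.0, 79.0])]
lip_under [(0.68, [651.0, -76.0, 75.0])]
mark [(0.49, [666.0, 114.0, 186.0])]
round_tab [(0.6, [685.0, -269.0, 228.0]), (0.24, [726.0, 199.0, -2.0]), (0.16, [653.0, -73.0, 79.0])]
cast_out [(0.95, [569.0, 114.0, 1.0])]
dropper [(0.62, [614.0, -212.0, -1.0])]
jar [(0.66, [532.0, -314.0, 2.0])]
spatula [(0.8, [532.0, 206.0, -1.0]), (0.54, [665.0, -365.0, 2.0])]
cup [(0.84, [665.0, -364.0, 2.0])]
bowl [(0.74, [727.0, 198.0, -1.0]), (0.44, [569.0, 114.0, 1.0]), (0.23, [537.0, 209.0, 5.0])]
1.2
```

View pics/scene0.png

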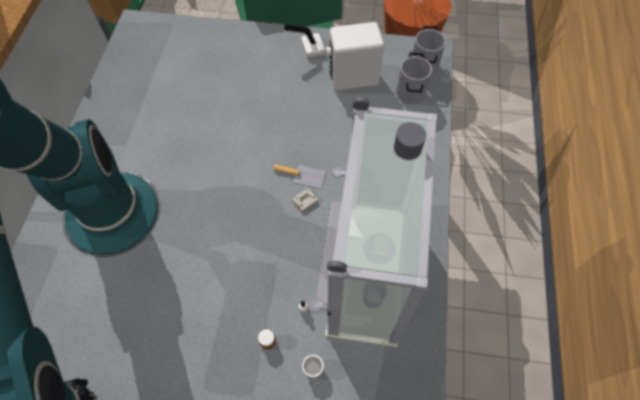

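View pics/top0.png

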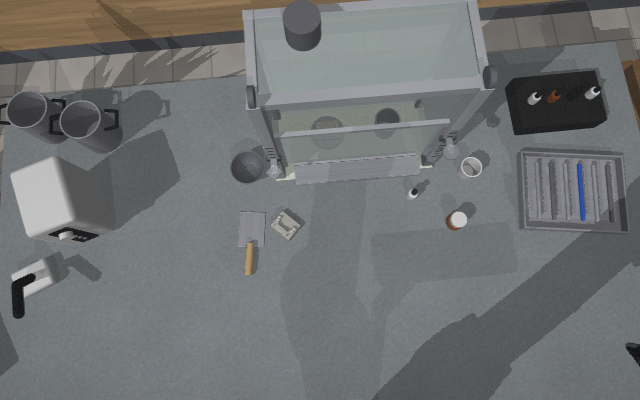

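```bash
python3 - <<'E'
import cv2,numpy as np
a=cv2.imread("pics/top0.png");b=cv2.imread("pics/scene0.png")
f=lambda i,x,y,w,h:cv2.resize(i[y:y+h,x:x+w],(400,300),interpolation=cv2.INTER_CUBIC)
cv2.imwrite("pics/z0.png",np.vstack([np.hstack([f(a,235,130,80,60),f(a,405,120,80,60)]),np.hstack([f(b,310,145,80,60),f(b,285,275,80,60)])]))
E
```

```text
(no output)
```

View pics/z0.png

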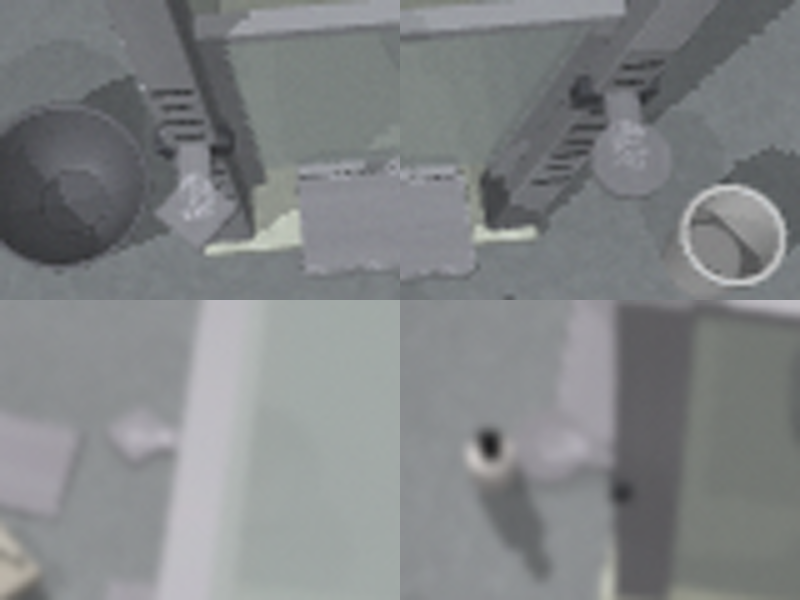

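```bash
cat >> h.py <<'E'
from scipy.spatial.transform import Rotation as Ro, Slerp
import json
def goal(a,yaw=0):  # tool z = forward, a below horizontal (rad); tool x = -y
    z=np.array([np.cos(a),0,-np.sin(a)]);x=np.array([0,-1,0.]);y=np.cross(z,x)
    return Ro.from_euler('z',yaw)*Ro.from_matrix(np.c_[x,y,z])
def rows(p0,R0,p1,R1,n,f):
    s=Slerp([0,1],Ro.concatenate([R0,R1]));out=[];p=np.array(p0,float);R=R0
    for i in range(1,n+1):
        pt=p0+(np.array(p1)-p0)*i/n;Rt=s(i/n)
        dp=np.round(R.inv().apply(pt-p)/1000,4);tw=np.round((R.inv()*Rt).as_rotvec(),3)
        out.append({"dp":dp.tolist(),"twist":tw.tolist(),"fingers":f})
        p=p+R.apply(dp*1000);R=R*Ro.from_rotvec(tw)
    print(json.dumps(out));print("end",p.round(1),R.as_quat().round(4))
def log():
    o=get_obs();print(o["clock"],o["joints"].round(3).tolist(),o["ee_pos"].round(1),o["orientation"].round(3),o["contact_force"].round(1),o["gripper_width"])
    open("log.jsonl","a").write(json.dumps([o["joints"].tolist(),o["ee_pos"].tolist(),o["orientation"].tolist()])+"\n");return o
E
python3 - <<'E'
from h import *
o=log()
rows(o["ee_pos"],Ro.from_quat(o["orientation"]),[460,-70,300],goal(np.pi/2-.0),16,0)
E
```

```text
1.2 [1.11, 0.417, -0.01, 1.614, 0.005, 1.111, -0.053] [ 254.7 -570.7  231.3] [ 0.839 -0.544 -0.     0.   ] [ 0.2 -0.1  0.3] 85.53334490771384
[{"dp": [-0.0233, -0.0245, -0.0043], "twist": [0.0, 0.0, 0.026], "fingers": 0}, {"dp": [-0.024, -0.0238, -0.0043], "twist": [0.0, 0.0, 0.026], "fingers": 0}, {"dp": [-0.0246, -0.0232, -0.0043], "twist": [0.0, 0.0, 0.027], "fingers": 0}, {"dp": [-0.0252, -0.0226, -0.0043], "twist": [0.0, 0.0, 0.026], "fingers": 0}, {"dp": [-0.0258, -0.0219, -0.0043], "twist": [0.0, 0.0, 0.026], "fingers": 0}, {"dp": [-0.0264, -0.0212, -0.0043], "twist": [0.0, 0.0, 0.026], "fingers": 0}, {"dp": [-0.0268, -0.0205, -0.0043], "twist": [0.0, 0.0, 0.027], "fingers": 0}, {"dp": [-0.0275, -0.0198, -0.0043], "twist": [0.0, 0.0, 0.026], "fingers": 0}, {"dp": [-0.0279, -0.0191, -0.0043], "twist": [0.0, 0.0, 0.026], "fingers": 0}, {"dp": [-0.0284, -0.0183, -0.0043], "twist": [0.0, 0.0, 0.026], "fingers": 0}, {"dp": [-0.0289, -0.0176, -0.0043], "twist": [0.0, 0.0, 0.027], "fingers": 0}, {"dp": [-0.0294, -0.0168, -0.0043], "twist": [0.0, 0.0, 0.026], "fingers": 0}, {"dp": [-0.0298, -0.016, -0.0042], "twist": [0.0, 0.0, 0.026], "fingers": 0}, {"dp": [-0.0301, -0.0153, -0.0043], "twist": [0.0, 0.0, 0.026], "fingers": 0}, {"dp": [-0.0306, -0.0144, -0.0043], "twist": [0.0, 0.0, 0.027], "fingers": 0}, {"dp": [-0.031, -0.0137, -0.0043], "twist": [0.0, 0.0, 0.026], "fingers": 0}]
end [460. -70. 300.] [ 0.707  -0.7072 -0.      0.    ]
```

```bash
python3 - <<'E'
from h import *
acc={}
for i in range(4):
  for n in ["scene","top"]:
    c=read_camera(n)
    for k in ["mark","lip_top","lip_under"]:
        for d in mark_of(n,k):
            X=w(c,d["centre"])
            if k=="mark" and (X[1]<50 or X[2]<100): continue
            if k=="lip_top" and not 85<X[2]<110: continue
            if k=="lip_under" and not 65<X[2]<92: continue
            acc.setdefault((n,k),[]).append(X);break
for k,v in acc.items(): print(k,len(v),np.mean(v,0).round(1),np.std(v,0).round(1))
# tip triangulation
cs=[read_camera("top"),read_camera("scene")]
uv=[(274,178.8),(331.3,171)]
P=[np.diag([1,1,1])@np.array([[c["fx"],0,c["cx"]],[0,c["fy"],c["cy"]],[0,0,1]])@np.c_[np.array(c["R"]),np.array(c["t"])] for c in cs]
X=cv2.triangulatePoints(P[0],P[1],np.array(uv[0],float),np.array(uv[1],float));print("tip",(X[:3]/X[3]).T)
for c in cs: print(proj(c,[667,114,185]),proj(c,[649,114,185]))
print(get_obs()["clock"])
E
```

```text
('scene', 'mark') 4 [665.  117.2 184.6] [0.2 1.4 0.9]
('scene', 'lip_top') 4 [652.1 -72.9  96.7] [1.3 1.  1.3]
('scene', 'lip_under') 4 [654.4 -71.2  82. ] [0.9 1.1 0.7]
('top', 'mark') 4 [663.6 114.3 184.3] [1.2 0.6 0.5]
('top', 'lip_top') 4 [652.9 -75.4  95.8] [1.4 2.5 2.5]
('top', 'lip_under') 4 [652.5 -75.   75.9] [1.1 0.9 0.5]
tip [[647.97848825 117.24734364 183.41607444]]
[np.float64(274.5687202575544), np.float64(169.8912305081573)] [np.float64(275.1884685226499), np.float64(177.7952450362144)]
[np.float64(338.0242650781285), np.float64(172.6140416314075)] [np.float64(331.36721897523734), np.float64(171.83712619106458)]
2.9
```

Request:
arm_command([
  {"dp":[-0.0233,-0.0245,-0.0043],"twist":[0,0,0.026],"fingers":0},
  {"dp":[-0.024,-0.0238,-0.0043],"twist":[0,0,0.026],"fingers":0},
  {"dp":[-0.0246,-0.0232,-0.0043],"twist":[0,0,0.027],"fingers":0},
  {"dp":[-0.0252,-0.0226,-0.0043],"twist":[0,0,0.026],"fingers":0},
  {"dp":[-0.0258,-0.0219,-0.0043],"twist":[0,0,0.026],"fingers":0},
  {"dp":[-0.0264,-0.0212,-0.0043],"twist":[0,0,0.026],"fingers":0},
  {"dp":[-0.0268,-0.0205,-0.0043],"twist":[0,0,0.027],"fingers":0},
  {"dp":[-0.0275,-0.0198,-0.0043],"twist":[0,0,0.026],"fingers":0},
])

```text
clock: 3.9
ee_pos: [357.7, -319.3, 266.0]
orientation: [0.777, -0.63, 0.0, 0.0]
contact_force: [0.8, 0.0, -0.5]
gripper_width: -0.2
```

Request:
arm_command([
  {"dp":[-0.0279,-0.0191,-0.0043],"twist":[0,0,0.026],"fingers":0},
  {"dp":[-0.0284,-0.0183,-0.0043],"twist":[0,0,0.026],"fingers":0},
  {"dp":[-0.0289,-0.0176,-0.0043],"twist":[0,0,0.027],"fingers":0},
  {"dp":[-0.0294,-0.0168,-0.0043],"twist":[0,0,0.026],"fingers":0},
  {"dp":[-0.0298,-0.016,-0.0042],"twist":[0,0,0.026],"fingers":0},
  {"dp":[-0.0301,-0.0153,-0.0043],"twist":[0,0,0.026],"fingers":0},
  {"dp":[-0.0306,-0.0144,-0.0043],"twist":[0,0,0.027],"fingers":0},
  {"dp":[-0.031,-0.0137,-0.0043],"twist":[0,0,0.026],"fingers":0},
])

```text
clock: 4.9
ee_pos: [460.3, -68.9, 300.3]
orientation: [-0.707, 0.708, -0.0, 0.0]
contact_force: [0.9, 0.1, -0.3]
gripper_width: -0.1
```

```bash
python3 - <<'E'
from h import *
o=log()
E
```

```text
4.9 [0.441, 0.076, -0.377, 1.895, 0.03, 1.175, -1.518] [460.3 -68.9 300.3] [-0.707  0.708 -0.     0.   ] [ 0.9  0.1 -0.3] -0.07344801318035446
```

```bash
python3 - <<'E'
from h import *
o=log()
rows(o["ee_pos"],Ro.from_quat(o["orientation"]),[520,-70,200],goal(.8),8,0)
E
```

```text
4.9 [0.441, 0.076, -0.377, 1.895, 0.03, 1.175, -1.518] [460.3 -68.9 300.3] [-0.707  0.708 -0.     0.   ] [ 0.9  0.1 -0.3] -0.07344801318035446
[{"dp": [0.0001, -0.0075, 0.0125], "twist": [0.096, -0.0, -0.0], "fingers": 0}, {"dp": [0.0001, -0.0062, 0.0132], "twist": [0.097, -0.0, -0.0], "fingers": 0}, {"dp": [0.0002, -0.0049, 0.0138], "twist": [0.096, -0.0, -0.0], "fingers": 0}, {"dp": [0.0001, -0.0036, 0.0141], "twist": [0.096, -0.0, -0.0], "fingers": 0}, {"dp": [0.0001, -0.0022, 0.0144], "twist": [0.097, -0.0, -0.001], "fingers": 0}, {"dp": [0.0001, -0.0008, 0.0146], "twist": [0.096, -0.0, 0.0], "fingers": 0}, {"dp": [0.0002, 0.0006, 0.0145], "twist": [0.096, -0.001, 0.0], "fingers": 0}, {"dp": [0.0001, 0.002, 0.0145], "twist": [0.096, 0.0, 0.0], "fingers": 0}]
end [520. -70. 200.] [-0.6554  0.6552 -0.2655  0.2658]
```

Request:
arm_command([
  {"dp":[0,-0.0075,0.0125],"twist":[0.096,0,0],"fingers":0},
  {"dp":[0,-0.0062,0.0132],"twist":[0.097,0,0],"fingers":0},
  {"dp":[0,-0.0049,0.0138],"twist":[0.096,0,0],"fingers":0},
  {"dp":[0,-0.0036,0.0141],"twist":[0.096,0,0],"fingers":0},
  {"dp":[0,-0.0022,0.0144],"twist":[0.097,0,0],"fingers":0},
  {"dp":[0,-0.0008,0.0146],"twist":[0.096,0,0],"fingers":0},
  {"dp":[0,0.0006,0.0145],"twist":[0.096,0,0],"fingers":0},
  {"dp":[0,0.002,0.0145],"twist":[0.096,0,0],"fingers":0},
])

```text
clock: 5.9
ee_pos: [503.8, -78.3, 224.6]
orientation: [-0.668, 0.675, -0.216, 0.228]
contact_force: [0.2, 0.0, -0.2]
gripper_width: -0.2
```

```bash
python3 - <<'E'
from h import *
o=log()
print(o["dq"].round(3))
E
```

```text
5.9 [0.806, -0.016, -0.634, 2.331, -0.573, 0.228, -0.891] [503.8 -78.3 224.6] [-0.668  0.675 -0.216  0.228] [ 0.2  0.  -0.2] -0.15790977836887568
[ 1.342 -0.03  -1.035  0.055 -0.971 -0.045  1.024]
```

```bash
cat > fk.py <<'E'
from h import *
import itertools
from scipy.optimize import least_squares
def fk(q,p,s,full=False):
    h,A,B,L,e1,e2,w1,c7=p
    R=Ro.identity();x=np.zeros(3)
    steps=[('z',s[0],(0,0,h)),('y',1,(e1,0,A)),('z',s[1],(0,0,0)),('y',1,(e2,0,B)),('z',s[2],(0,0,0)),('y',1,(w1,0,L)),('z',s[3],(0,0,0))]
    pts=[]
    for qi,(ax,sg,t) in zip(q,steps):
        R=R*Ro.from_euler(ax,sg*qi)
        x=x+R.apply(t);pts.append(x.copy())
    R=R*Ro.from_euler('z',c7)
    return (x,R,pts) if full else (x,R)
def data():
    D=[json.loads(l) for l in open("log.jsonl")];return D
def res(p,s,D):
    r=[]
    for q,x,o in D:
        X,R=fk(q,p,s);r+=list(X-x)+list(100*(R.as_matrix()-Ro.from_quat(o).as_matrix()).ravel())
    return np.array(r)
def fit():
    D=data();best=None
    for s in itertools.product([1,-1],repeat=4):
        for c7 in [0,np.pi]:
            f=least_squares(res,[350,420,400,250,0,0,0,c7],args=(s,D),loss='soft_l1')
            if best is None or f.cost<best[0]: best=(f.cost,f.x,s)
    return best
if __name__=="__main__":
    b=fit();print(b[0],b[1].round(3),b[2]);print(np.abs(res(b[1],b[2],data())).max())
    json.dump([b[1].tolist(),b[2]],open("fk.json","w"))
E
python3 fk.py
```

```text
56.75199959306535 [170.5   554.15  412.153 279.556  71.233 -23.383  30.977   3.142] (-1, -1, -1, -1)
32.90677982948503
```

```bash
python3 - <<'E'
from fk import *
p,s=json.load(open("fk.json"))
for q,x,o in data():
    X,R=fk(q,p,s);print(X-np.array(x),(R.inv()*Ro.from_quat(o)).as_rotvec().round(4))
E
```

```text
[ 32.90677983   0.76856248 -24.70767681] [-0.  0.  0.]
[-0.02006209  0.63400536  0.67016326] [-0.  0.  0.]
[-0.02006209  0.63400536  0.67016326] [-0.  0.  0.]
[ 0.04535893 -0.34303734 -0.11498983] [0. 0. 0.]
```

```bash
cat > fk2.py <<'E'
from h import *
ax='zyzyzyz';sg=[-1,1,-1,1,-1,1,-1]
def Rs(q):
    R=Ro.identity();o=[]
    for a,s,qi in zip(ax,sg,q): R=R*Ro.from_euler(a,s*qi);o.append(R.as_matrix())
    return o
# unknowns: h ; after q3: x,y,A(z) ; after q4: x,y ; after q5: z=B,(x) ; after q6: x,y ; after q7: L
def cols(q):
    M=Rs(q)
    return np.c_[[0,0,1],M[2],M[3][:,:2],M[4],M[5][:,:2],M[6][:,2]]
N=['h','e3x','e3y','A','e4x','e4y','e5x','e5y','B','w6x','w6y','L']
def fit():
    D=[json.loads(l) for l in open("log.jsonl")][1:]
    lam=np.array([.001,1,1,.001,1,1,1,1,.001,1,1,.001])*.3
    A=np.vstack([cols(d[0]) for d in D]+[np.diag(lam)]);b=np.r_[np.hstack([d[1] for d in D]),lam*0]
    x=np.linalg.lstsq(A,b,rcond=None)[0];r=A@x-b
    return x,np.abs(r[:len(D)*3]).max()
def FK(q,x): return cols(q)@x, Ro.from_matrix(Rs(q)[6])*Ro.from_euler('z',np.pi)
if __name__=="__main__":
    x,r=fit();print(dict(zip(N,x.round(1))),r)
E
python3 fk2.py
```

```text
{'h': np.float64(241.6), 'e3x': np.float64(0.2), 'e3y': np.float64(-7.5), 'A': np.float64(546.7), 'e4x': np.float64(-0.4), 'e4y': np.float64(-7.5), 'e5x': np.float64(-2.4), 'e5y': np.float64(-6.6), 'B': np.float64(456.8), 'w6x': np.float64(-2.1), 'w6y': np.float64(-6.6), 'L': np.float64(312.7)} 0.37993940047093133
```

```bash
cat > ik.py <<'E'
from fk2 import *
from scipy.optimize import least_squares
lo=np.array([-2.81,-.39,-1.27,.06,-1.19,.19,-2.82])+.03;hi=np.array([2.81,2.02,1.25,2.57,4.33,2,2.82])-.03
X,_=fit()
def ik(p,R,q0):
    def f(q):
        x,r=FK(q,X);return np.r_[(x-p)/100,(r.inv()*R).as_rotvec()*2,.003*(q-q0)]
    s=least_squares(f,np.clip(q0,lo+1e-3,hi-1e-3),bounds=(lo,hi));x,r=FK(s.x,X)
    return s.x,np.linalg.norm(x-p),np.linalg.norm((r.inv()*R).as_rotvec())
E
python3 - <<'E'
from ik import *
rng=np.random.default_rng(0)
for a in [0,.3,.6,.9,1.2]:
  for p in [[665,-75,50],[665,-75,150]]:
    S=[]
    for k in range(25):
        q,e,r=ik(np.array(p),goal(a),rng.uniform(lo,hi))
        if e<3 and r<.03:
            el=Rs(q)[2][:,2]*X[3]+[0,0,X[0]];wr=el+Rs(q)[4][:,2]*X[8]
            S.append((q.round(2).tolist(),el.round(0).tolist(),wr.round(0).tolist()))
    print(a,p,len(S))
    for s in S[:5]: print("   ",s)
E
```

```text
0 [665, -75, 50] 13
    ([-0.41, 1.31, 0.67, 2.33, 2.97, 1.86, 0.87], [484.0, 209.0, 385.0], [352.0, -72.0, 51.0])
    ([-0.84, 1.92, 1.2, 2.33, 2.64, 1.56, 0.01], [343.0, 384.0, 57.0], [347.0, -73.0, 50.0])
    ([-0.37, 1.28, 0.63, 2.32, 3.0, 1.87, 0.92], [488.0, 191.0, 399.0], [352.0, -72.0, 51.0])
    ([0.83, 1.31, -0.69, 2.31, 3.62, 1.56, 2.33], [355.0, -391.0, 383.0], [361.0, -76.0, 52.0])
    ([-0.37, 1.27, 0.62, 2.32, 3.0, 1.87, 0.93], [488.0, 187.0, 401.0], [352.0, -72.0, 51.0])
0 [665, -75, 150] 15
    ([-0.73, 1.51, 1.22, 2.41, 2.95, 1.69, 0.28], [407.0, 363.0, 275.0], [351.0, -72.0, 149.0])
    ([-0.73, 1.51, 1.22, 2.41, 2.95, 1.69, 0.28], [407.0, 363.0, 275.0], [351.0, -72.0, 149.0])
    ([-0.73, 1.51, 1.22, 2.41, 2.95, 1.69, 0.28], [407.0, 363.0, 275.0], [351.0, -72.0, 149.0])
    ([-0.65, 1.33, 1.07, 2.4, 3.02, 1.73, 0.52], [423.0, 320.0, 373.0], [352.0, -72.0, 150.0])
    ([-0.14, 0.9, 0.41, 2.4, 3.26, 1.72, 1.27], [423.0, 60.0, 583.0], [356.0, -73.0, 151.0])
0.3 [665, -75, 50] 15
    ([-0.66, 1.36, 1.09, 2.36, 3.26, 1.54, 0.5], [422.0, 329.0, 354.0], [370.0, -72.0, 14
[... 2722 characters left out ...]
([-0.18, 0.58, 0.35, 1.95, -0.7, 0.34, -0.86], [295.0, 52.0, 699.0], [558.0, -47.0, 340.0])
    ([0.36, 0.56, -0.36, 1.98, 0.56, 0.29, -1.99], [273.0, -104.0, 704.0], [544.0, -50.0, 340.0])
1.2 [665, -75, 150] 13
    ([0.81, 0.56, -0.98, 1.92, 0.83, 0.64, -2.19], [201.0, -213.0, 703.0], [540.0, -53.0, 443.0])
    ([-0.71, 0.76, 1.21, 1.87, -1.16, 0.88, -0.55], [287.0, 246.0, 637.0], [565.0, -54.0, 433.0])
    ([0.95, 0.71, -1.24, 1.92, 1.07, 0.81, -2.36], [208.0, -291.0, 655.0], [538.0, -57.0, 445.0])
    ([-0.41, 0.49, 0.66, 1.89, -0.67, 0.57, -0.92], [236.0, 103.0, 724.0], [559.0, -48.0, 437.0])
    ([0.19, 0.4, -0.13, 1.91, 0.05, 0.47, -1.54], [209.0, -40.0, 745.0], [549.0, -47.0, 440.0])
```

```bash
cat > jp.py <<'E'
from ik import *
def plan(qt,step=.15,n=8,f=0,show=True):
    o=log();q0=o["joints"]
    p=o["ee_pos"].copy();R=Ro.from_quat(o["orientation"])
    b,rr=FK(q0,X);off=p-b
    N=400;path=[FK(q0+(qt-q0)*i/N,X) for i in range(N+1)]
    qd=np.abs(qt-q0)/(.6*np.array([1.89,1.89,2.39,2.39,3.01,3.01,3.01])/8)
    need=qd.max()
    # cumulative metric
    c=[0]
    for i in range(N): c.append(c[-1]+max(np.linalg.norm((path[i][1].inv()*path[i+1][1]).as_rotvec())/step,np.linalg.norm(path[i+1][0]-path[i][0])/50,need/N))
    tot=c[-1];print("rows needed",tot,"lowest",min(x[0][2] for x in path),"maxx",max(x[0][0] for x in path));m=max(int(np.ceil(tot)),n)
    out=[]
    for k in range(1,n+1):
        s=np.interp(k*tot/m,c,np.arange(N+1)/N);P,Q=FK(q0+(qt-q0)*s,X);P=P+off
        dp=np.round(R.inv().apply(P-p)/1000,3);tw=np.round((R.inv()*Q).as_rotvec(),3)
        out.append({"dp":dp.tolist(),"twist":tw.tolist(),"fingers":f});p=p+R.apply(dp*1000);R=R*Ro.from_rotvec(tw)
    print(json.dumps(out));print("end",p.round(1),(q0+(qt-q0)*s).round(2))
def goal2(a,yaw=0): return goal(a,yaw)*Ro.from_euler('z',np.pi)
E
cat > st.py <<'E'
from jp import *
q,e,r=ik(np.array([520,-75,170]),goal2(.4),np.array([.3,.5,-.15,2.4,3.2,.9,-1.49]));print(q.round(3),e,r)
plan(q)
E
python3 st.py
```

```text
[-0.622  0.611  1.22   2.54   3.974  1.165 -2.339] 20.18553224005915 0.1302704970739095
5.9 [0.806, -0.016, -0.634, 2.331, -0.573, 0.228, -0.891] [503.8 -78.3 224.6] [-0.668  0.675 -0.216  0.228] [ 0.2  0.  -0.2] -0.15790977836887568
rows needed 24.697038011550198 lowest 114.25270116606126 maxx 566.8884091265537
[{"dp": [0.016, 0.034, 0.007], "twist": [-0.098, 0.007, -0.111], "fingers": 0}, {"dp": [0.015, 0.036, 0.009], "twist": [-0.101, 0.015, -0.108], "fingers": 0}, {"dp": [0.016, 0.035, 0.009], "twist": [-0.101, 0.023, -0.105], "fingers": 0}, {"dp": [0.015, 0.034, 0.009], "twist": [-0.101, 0.03, -0.104], "fingers": 0}, {"dp": [0.016, 0.033, 0.01], "twist": [-0.1, 0.038, -0.103], "fingers": 0}, {"dp": [0.017, 0.03, 0.01], "twist": [-0.097, 0.045, -0.102], "fingers": 0}, {"dp": [0.017, 0.028, 0.009], "twist": [-0.093, 0.053, -0.103], "fingers": 0}, {"dp": [0.018, 0.025, 0.009], "twist": [-0.089, 0.06, -0.102], "fingers": 0}]
end [ 345.3 -281.   117.3] [ 0.31  0.2   0.01  2.4   1.    0.55 -1.39]
```

```bash
cat > st.py <<'E'
from jp import *
for p,a in [([600,-75,170],.5),([600,-75,120],.4),([590,-75,60],.4)]:
  q,e,r=ik(np.array(p),goal2(a),np.array([.3,.5,-.15,2.4,3.2,.9,-1.49]));print(p,a,q.round(3),e,r)
q,e,r=ik(np.array([600,-75,170]),goal2(.5),np.array([.3,.5,-.15,2.4,3.2,.9,-1.49]))
q0=get_obs()["joints"]
for s in np.linspace(0,1,9):
    x,R=FK(q0+(q-q0)*s,X);print(x.round(0),R.as_matrix()[:,2].round(2))
plan(q,.17)
E
python3 st.py
```

```text
[600, -75, 170] 0.5 [ 0.375  0.358 -0.185  2.451  3.362  0.726 -1.582] 0.00014265733673909207 1.8292214623746005e-06
[600, -75, 120] 0.4 [ 0.356  0.581 -0.154  2.5    3.339  1.089 -1.495] 9.909166079376705e-05 1.2783842344063796e-06
[590, -75, 60] 0.4 [ 0.348  0.77  -0.133  2.509  3.345  1.28  -1.443] 0.0002069985264835301 2.461839171069385e-06
[504. -78. 225.] [ 0.6   0.01 -0.8 ]
[ 469. -104.  185.] [ 0.46 -0.04 -0.89]
[ 442. -146.  158.] [ 0.35 -0.17 -0.92]
[ 434. -196.  149.] [ 0.3  -0.33 -0.89]
[ 452. -237.  155.] [ 0.35 -0.47 -0.81]
[ 492. -253.  170.] [ 0.48 -0.54 -0.69]
[ 544. -231.  183.] [ 0.65 -0.48 -0.58]
[ 588. -169.  185.] [ 0.81 -0.3  -0.5 ]
[600. -75. 170.] [ 0.88 -0.   -0.48]
5.9 [0.806, -0.016, -0.634, 2.331, -0.573, 0.228, -0.891] [503.8 -78.3 224.6] [-0.668  0.675 -0.216  0.228] [ 0.2  0.  -0.2] -0.15790977836887568
rows needed 19.50820860431437 lowest 148.93383945856985 maxx 600.9214570024209
[{"dp": [0.008, 0.022, 0.005], "twist": [-0.068, 0.009, -0.151], "fingers": 0}, {"dp": [0.009, 0.022, 0.006], "twist": [-0.069, 0.013, -0.15], "fingers": 0}, {"dp": [0.008, 0.021, 0.006], "twist": [-0.068, 0.015, -0.151], "fingers": 0}, {"dp": [0.009, 0.021, 0.006], "twist": [-0.067, 0.019, -0.15], "fingers": 0}, {"dp": [0.009, 0.02, 0.007], "twist": [-0.066, 0.024, -0.15], "fingers": 0}, {"dp": [0.009, 0.018, 0.006], "twist": [-0.063, 0.028, -0.151], "fingers": 0}, {"dp": [0.01, 0.017, 0.007], "twist": [-0.061, 0.033, -0.151], "fingers": 0}, {"dp": [0.012, 0.014, 0.006], "twist": [-0.057, 0.039, -0.15], "fingers": 0}]
end [ 435.9 -207.2  149.7] [ 0.63  0.14 -0.45  2.38  1.02  0.43 -1.17]
```

Request:
arm_command([
  {"dp":[0.008,0.022,0.005],"twist":[-0.068,0.009,-0.151],"fingers":0},
  {"dp":[0.009,0.022,0.006],"twist":[-0.069,0.013,-0.15],"fingers":0},
  {"dp":[0.008,0.021,0.006],"twist":[-0.068,0.015,-0.151],"fingers":0},
  {"dp":[0.009,0.021,0.006],"twist":[-0.067,0.019,-0.15],"fingers":0},
  {"dp":[0.009,0.02,0.007],"twist":[-0.066,0.024,-0.15],"fingers":0},
  {"dp":[0.009,0.018,0.006],"twist":[-0.063,0.028,-0.151],"fingers":0},
  {"dp":[0.01,0.017,0.007],"twist":[-0.061,0.033,-0.151],"fingers":0},
  {"dp":[0.012,0.014,0.006],"twist":[-0.057,0.039,-0.15],"fingers":0},
])

```text
clock: 6.9
ee_pos: [435.9, -208.8, 150.2]
orientation: [0.943, -0.221, 0.197, 0.149]
contact_force: [-0.4, -0.2, 0.1]
gripper_width: -0.1
```

```bash
python3 fk2.py; python3 st.py; python3 fk2.py
```

```text
{'h': np.float64(244.3), 'e3x': np.float64(0.2), 'e3y': np.float64(-7.6), 'A': np.float64(543.7), 'e4x': np.float64(-0.4), 'e4y': np.float64(-7.6), 'e5x': np.float64(-2.5), 'e5y': np.float64(-6.6), 'B': np.float64(456.9), 'w6x': np.float64(-2.2), 'w6y': np.float64(-6.6), 'L': np.float64(312.4)} 0.14731630098808068
[600, -75, 170] 0.5 [ 0.375  0.358 -0.184  2.45   3.362  0.726 -1.582] 0.0001427867375618146 1.8321870032131706e-06
[600, -75, 120] 0.4 [ 0.356  0.582 -0.154  2.499  3.339  1.088 -1.495] 9.86975775078784e-05 1.2744016565392846e-06
[590, -75, 60] 0.4 [ 0.348  0.771 -0.133  2.507  3.345  1.279 -1.444] 0.000206176099987539 2.4534215026697193e-06
[ 453. -207.  160.] [ 0.31 -0.37 -0.88]
[ 463. -234.  164.] [ 0.33 -0.46 -0.82]
[ 481. -252.  172.] [ 0.4  -0.53 -0.75]
[ 507. -257.  181.] [ 0.49 -0.56 -0.68]
[ 536. -249.  188.] [ 0.59 -0.54 -0.6 ]
[ 565. -224.  193.] [ 0.7  -0.47 -0.54]
[ 588. -186.  191.] [ 0.79 -0.35 -0.5 ]
[ 601. -134.  184.] [ 0.86 -0.19 -0.48]
[600. -75. 170.] [ 0.88 -0.   -0.48]
6.9 [0.64, 0.143, -0.48, 2.335, 0.968, 0.467, -1.119] [ 435.9 -208.8  150.2] [ 0.9
[... 463 characters left out ...]
dp": [0.02, 0.002, 0.003], "twist": [-0.036, 0.076, -0.143], "fingers": 0}, {"dp": [0.022, -0.002, 0.003], "twist": [-0.029, 0.084, -0.14], "fingers": 0}, {"dp": [0.024, -0.004, 0.002], "twist": [-0.023, 0.091, -0.137], "fingers": 0}, {"dp": [0.027, -0.006, 0.001], "twist": [-0.017, 0.099, -0.132], "fingers": 0}]
end [ 557.5 -213.2  182.6] [ 0.46  0.29 -0.28  2.41  2.58  0.64 -1.43]
{'h': np.float64(282.8), 'e3x': np.float64(-1.7), 'e3y': np.float64(-13.9), 'A': np.float64(504.5), 'e4x': np.float64(0.9), 'e4y': np.float64(-13.9), 'e5x': np.float64(1.4), 'e5y': np.float64(-0.5), 'B': np.float64(467.6), 'w6x': np.float64(1.0), 'w6y': np.float64(-0.5), 'L': np.float64(302.8)} 1.0062685250124161
```

Request:
arm_command([
  {"dp":[0.012,0.014,0.007],"twist":[-0.059,0.048,-0.147],"fingers":0},
  {"dp":[0.014,0.012,0.006],"twist":[-0.054,0.055,-0.147],"fingers":0},
  {"dp":[0.015,0.008,0.006],"twist":[-0.049,0.061,-0.147],"fingers":0},
  {"dp":[0.017,0.005,0.005],"twist":[-0.042,0.069,-0.145],"fingers":0},
  {"dp":[0.02,0.002,0.003],"twist":[-0.036,0.076,-0.143],"fingers":0},
  {"dp":[0.022,-0.002,0.003],"twist":[-0.029,0.084,-0.14],"fingers":0},
  {"dp":[0.024,-0.004,0.002],"twist":[-0.023,0.091,-0.137],"fingers":0},
  {"dp":[0.027,-0.006,0.001],"twist":[-0.017,0.099,-0.132],"fingers":0},
])

```text
clock: 7.9
ee_pos: [558.1, -212.2, 182.9]
orientation: [0.798, 0.351, 0.29, 0.394]
contact_force: [-0.3, -1.4, 0.7]
gripper_width: -0.0
```

```bash
python3 -c "from h import *;log()"; python3 fk2.py; python3 - <<'E'
from jp import *
for p,a in [([600,-75,170],.5),([600,-75,120],.4),([590,-75,60],.4),([670,-75,55],.3),([670,-75,150],.3)]:
  q,e,r=ik(np.array(p),goal2(a),np.array([.3,.5,-.15,2.4,3.2,.9,-1.49]));print(p,a,q.round(3),e,r)
q,e,r=ik(np.array([590,-75,120]),goal2(.4),np.array([.3,.5,-.15,2.4,3.2,.9,-1.49]))
plan(q,.17)
E
```

```text
7.9 [0.561, 0.317, -0.446, 2.41, 2.489, 0.696, -1.348] [ 558.1 -212.2  182.9] [0.798 0.351 0.29  0.394] [-0.3 -1.4  0.7] -0.03963248961448461
{'h': np.float64(281.6), 'e3x': np.float64(-1.3), 'e3y': np.float64(-14.3), 'A': np.float64(504.8), 'e4x': np.float64(1.0), 'e4y': np.float64(-14.3), 'e5x': np.float64(1.1), 'e5y': np.float64(-0.2), 'B': np.float64(467.4), 'w6x': np.float64(1.3), 'w6y': np.float64(-0.2), 'L': np.float64(302.1)} 0.8091155811676742
[600, -75, 170] 0.5 [ 0.306  0.37  -0.186  2.422  3.27   0.71  -1.546] 9.93917538914507e-05 1.2347262880192455e-06
[600, -75, 120] 0.4 [ 0.299  0.591 -0.171  2.447  3.264  1.048 -1.483] 6.830774823001539e-05 8.764462242496309e-07
[590, -75, 60] 0.4 [ 0.298  0.775 -0.159  2.438  3.275  1.218 -1.442] 0.00016237298594167407 1.9477112071136173e-06
[670, -75, 55] 0.3 [ 0.273  0.864 -0.165  2.269  3.269  1.238 -1.443] 0.00015511307770695447 1.941437198467724e-06
[670, -75, 150] 0.3 [ 0.281  0.614 -0.181  2.318  3.252  1.043 -1.488] 5.9349344334872475e-05 7.714829135168703e-07
7.9 [0.561, 0.317, -0.446, 2.41, 2.489, 0.696, -1.348] [ 558.1 -21
[... 161 characters left out ...]
": [0.01, -0.007, 0.006], "twist": [-0.021, 0.042, -0.071], "fingers": 0}, {"dp": [0.012, -0.007, 0.005], "twist": [-0.019, 0.048, -0.068], "fingers": 0}, {"dp": [0.015, -0.009, 0.004], "twist": [-0.017, 0.054, -0.064], "fingers": 0}, {"dp": [0.016, -0.009, 0.003], "twist": [-0.016, 0.059, -0.059], "fingers": 0}, {"dp": [0.019, -0.009, 0.001], "twist": [-0.014, 0.065, -0.054], "fingers": 0}, {"dp": [0.021, -0.01, 0.001], "twist": [-0.012, 0.068, -0.05], "fingers": 0}, {"dp": [0.023, -0.009, 0.001], "twist": [-0.011, 0.073, -0.044], "fingers": 0}, {"dp": [0.023, -0.01, -0.001], "twist": [-0.008, 0.073, -0.037], "fingers": 0}]
end [589.6 -75.2 119.8] [ 0.3   0.59 -0.17  2.47  3.27  1.07 -1.48]
```

Request:
arm_command([
  {"dp":[0.01,-0.007,0.006],"twist":[-0.021,0.042,-0.071],"fingers":0},
  {"dp":[0.012,-0.007,0.005],"twist":[-0.019,0.048,-0.068],"fingers":0},
  {"dp":[0.015,-0.009,0.004],"twist":[-0.017,0.054,-0.064],"fingers":0},
  {"dp":[0.016,-0.009,0.003],"twist":[-0.016,0.059,-0.059],"fingers":0},
  {"dp":[0.019,-0.009,0.001],"twist":[-0.014,0.065,-0.054],"fingers":0},
  {"dp":[0.021,-0.01,0.001],"twist":[-0.012,0.068,-0.05],"fingers":0},
  {"dp":[0.023,-0.009,0.001],"twist":[-0.011,0.073,-0.044],"fingers":0},
  {"dp":[0.023,-0.01,-0.001],"twist":[-0.008,0.073,-0.037],"fingers":0},
])

```text
clock: 8.9
ee_pos: [589.7, -75.4, 119.7]
orientation: [0.591, 0.588, 0.391, 0.391]
contact_force: [0.9, 0.3, 0.3]
gripper_width: -0.4
```

```bash
python3 - <<'E'
from jp import *
o=log()
for n in ["scene","top"]:
    c=read_camera(n);cv2.imwrite(f"pics/{n}1.png",c["img"]); print(n,proj(c,o["ee_pos"]))
rows(o["ee_pos"],Ro.from_quat(o["orientation"]),[610,-75,42],goal2(.25),8,0)
E
```

```text
8.9 [0.575, 0.63, -0.466, 2.466, 3.214, 1.038, -1.29] [589.7 -75.4 119.7] [0.591 0.588 0.391 0.391] [0.9 0.3 0.3] -0.38067011287126984
scene [np.float64(299.32549487288486), np.float64(243.02271242392203)]
top [np.float64(362.03116297308117), np.float64(201.57485840941143)]
[{"dp": [0.0, -0.008, 0.0061], "twist": [-0.019, 0.0, -0.0], "fingers": 0}, {"dp": [0.0001, -0.008, 0.006], "twist": [-0.018, 0.0, -0.001], "fingers": 0}, {"dp": [0.0, -0.0082, 0.0058], "twist": [-0.019, 0.001, -0.0], "fingers": 0}, {"dp": [0.0, -0.0083, 0.0057], "twist": [-0.019, -0.0, -0.0], "fingers": 0}, {"dp": [0.0001, -0.0084, 0.0055], "twist": [-0.019, 0.0, -0.001], "fingers": 0}, {"dp": [0.0, -0.0085, 0.0054], "twist": [-0.018, 0.0, -0.0], "fingers": 0}, {"dp": [0.0001, -0.0086, 0.0052], "twist": [-0.019, 0.001, -0.001], "fingers": 0}, {"dp": [0.0, -0.0087, 0.005], "twist": [-0.019, -0.0, 0.0], "fingers": 0}]
end [610. -75.  42.] [0.5584 0.5585 0.4338 0.4337]
```

View pics/top1.png

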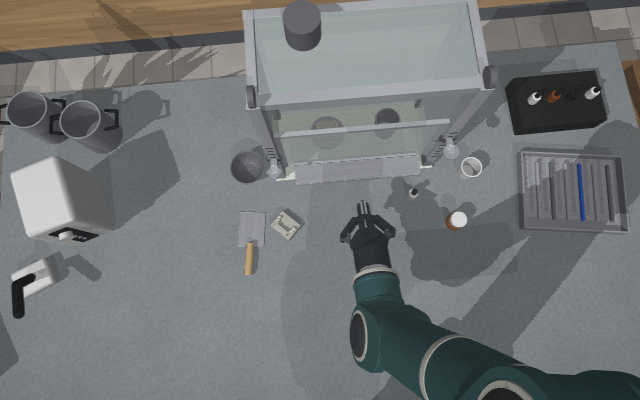

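Request:
arm_command([
  {"dp":[0,-0.008,0.0061],"twist":[-0.019,0,0],"fingers":0},
  {"dp":[0,-0.008,0.006],"twist":[-0.018,0,0],"fingers":0},
  {"dp":[0,-0.0082,0.0058],"twist":[-0.019,0,0],"fingers":0},
  {"dp":[0,-0.0083,0.0057],"twist":[-0.019,0,0],"fingers":0},
  {"dp":[0,-0.0084,0.0055],"twist":[-0.019,0,0],"fingers":0},
  {"dp":[0,-0.0085,0.0054],"twist":[-0.018,0,0],"fingers":0},
  {"dp":[0,-0.0086,0.0052],"twist":[-0.019,0,0],"fingers":0},
  {"dp":[0,-0.0087,0.005],"twist":[-0.019,0,0],"fingers":0},
])

```text
clock: 10.0
ee_pos: [610.3, -77.1, 42.1]
orientation: [0.561, 0.556, 0.433, 0.435]
contact_force: [0.3, 0.3, 0.8]
gripper_width: -0.0
```

```bash
python3 - <<'E'
from jp import *
o=log()
rows(o["ee_pos"],Ro.from_quat(o["orientation"]),[676,-75,42],goal2(.25),8,0)
E
```

```text
10.0 [0.541, 1.001, -0.392, 2.369, 3.349, 1.421, -1.201] [610.3 -77.1  42.1] [0.561 0.556 0.433 0.435] [0.3 0.3 0.8] -0.0021210728980366545
[{"dp": [0.0003, 0.002, 0.008], "twist": [0.0, 0.001, -0.0], "fingers": 0}, {"dp": [0.0003, 0.002, 0.0079], "twist": [0.0, 0.001, -0.001], "fingers": 0}, {"dp": [0.0003, 0.0021, 0.008], "twist": [0.0, 0.001, -0.0], "fingers": 0}, {"dp": [0.0003, 0.002, 0.0079], "twist": [0.0, 0.001, -0.001], "fingers": 0}, {"dp": [0.0003, 0.002, 0.008], "twist": [0.0, 0.0, -0.0], "fingers": 0}, {"dp": [0.0003, 0.002, 0.0079], "twist": [0.0, 0.001, -0.001], "fingers": 0}, {"dp": [0.0003, 0.002, 0.008], "twist": [0.0, 0.001, 0.0], "fingers": 0}, {"dp": [0.0003, 0.002, 0.0079], "twist": [0.0, 0.001, -0.0], "fingers": 0}]
end [675.9 -75.   42. ] [0.5586 0.5583 0.4338 0.4337]
```

Request:
arm_command([
  {"dp":[0.0003,0.002,0.008],"twist":[0,0.001,0],"fingers":0},
  {"dp":[0.0003,0.002,0.008],"twist":[0,0.001,0],"fingers":0},
  {"dp":[0.0003,0.002,0.008],"twist":[0,0.001,0],"fingers":0},
  {"dp":[0.0003,0.002,0.008],"twist":[0,0.001,0],"fingers":0},
  {"dp":[0.0003,0.002,0.008],"twist":[0,0,0],"fingers":0},
  {"dp":[0.0003,0.002,0.008],"twist":[0,0.001,0],"fingers":0},
  {"dp":[0.0003,0.002,0.008],"twist":[0,0.001,0],"fingers":0},
  {"dp":[0.0003,0.002,0.008],"twist":[0,0.001,0],"fingers":0},
])

```text
clock: 11.0
ee_pos: [676.2, -73.7, 41.6]
orientation: [0.559, 0.558, 0.435, 0.432]
contact_force: [-0.5, 0.1, 0.7]
gripper_width: -0.2
```

```bash
python3 - <<'E'
from jp import *
o=log()
rows(o["ee_pos"],Ro.from_quat(o["orientation"]),[676,-75,67],goal2(.25),8,0)
E
```

```text
11.0 [0.51, 0.987, -0.413, 2.237, 3.315, 1.284, -1.221] [676.2 -73.7  41.6] [0.559 0.558 0.435 0.432] [-0.5  0.1  0.7] -0.15602099290335555
[{"dp": [-0.0002, 0.0031, -0.0008], "twist": [-0.0, -0.0, -0.0], "fingers": 0}, {"dp": [-0.0001, 0.003, -0.0008], "twist": [-0.0, -0.001, -0.001], "fingers": 0}, {"dp": [-0.0002, 0.0031, -0.0008], "twist": [-0.0, -0.0, -0.0], "fingers": 0}, {"dp": [-0.0001, 0.0031, -0.0008], "twist": [-0.0, -0.0, -0.001], "fingers": 0}, {"dp": [-0.0002, 0.003, -0.0008], "twist": [-0.001, -0.001, -0.0], "fingers": 0}, {"dp": [-0.0002, 0.0031, -0.0009], "twist": [0.0, -0.0, -0.001], "fingers": 0}, {"dp": [-0.0001, 0.0031, -0.0008], "twist": [0.0, -0.0, -0.0], "fingers": 0}, {"dp": [-0.0002, 0.003, -0.0008], "twist": [0.0, -0.001, -0.001], "fingers": 0}]
end [676. -75.  67.] [0.5584 0.5584 0.4337 0.4339]
```

Request:
arm_command([
  {"dp":[0,0.0031,-0.0008],"twist":[0,0,0],"fingers":0},
  {"dp":[0,0.0031,-0.0008],"twist":[0,0,0],"fingers":0},
  {"dp":[0,0.0031,-0.0008],"twist":[0,0,0],"fingers":0},
  {"dp":[0,0.0031,-0.0008],"twist":[0,0,0],"fingers":0},
  {"dp":[0,0.0031,-0.0008],"twist":[0,0,0],"fingers":0},
  {"dp":[0,0.0031,-0.0008],"twist":[0,0,0],"fingers":0},
  {"dp":[0,0.0031,-0.0008],"twist":[0,0,0],"fingers":0},
  {"dp":[0,0.0031,-0.0008],"twist":[0,0,0],"fingers":0},
])

```text
clock: 12.0
ee_pos: [675.5, -73.8, 67.2]
orientation: [0.559, 0.558, 0.435, 0.432]
contact_force: [1.8, 0.3, -5.7]
gripper_width: -0.1
```

```bash
cat > meas.py <<'E'
from h import *
import sys
acc={}
for i in range(int(sys.argv[1])):
  for n in ["scene","top"]:
    c=read_camera(n)
    if i==0: cv2.imwrite(f"pics/{n}_{sys.argv[2]}.png",c["img"])
    for k in ["lip_top","lip_under"]:
        for d in mark_of(n,k):
            Y=w(c,d["centre"])
            if abs(Y[1]+75)>25 or abs(Y[0]-652)>25 : continue
            acc.setdefault((n,k),[]).append(Y);print(n,k,round(d["p"],2),Y.round(0))
for k,v in acc.items(): print(k,np.median(v,0).round(1))
print(get_obs()["contact_force"],get_obs()["ee_pos"],get_obs()["clock"])
E
python3 meas.py 2 a
```

```text
scene lip_top 0.96 [651. -74. 102.]
scene lip_under 0.64 [655. -68.  87.]
scene lip_under 0.32 [650. -74. 103.]
top lip_top 0.89 [650. -73. 102.]
top lip_under 0.82 [654. -76.  83.]
scene lip_top 0.59 [651. -73. 105.]
scene lip_under 0.56 [653. -68.  90.]
top lip_top 0.9 [652. -74. 102.]
top lip_under 0.76 [650. -78.  81.]
('scene', 'lip_top') [651.1 -73.5 103.6]
('scene', 'lip_under') [653.  -68.3  89.7]
('top', 'lip_top') [650.8 -73.8 102.1]
('top', 'lip_under') [651.5 -77.   82.3]
[ 0.42749633 -0.30651529 -0.42622473] [675.69275572 -73.78393208  67.36011236] 12.6
```

Request:
arm_command([
  {"dp":[0,0.0025,-0.0006],"twist":[0,0,0],"fingers":0},
  {"dp":[0,0.004,-0.001],"twist":[0,0,0],"fingers":0},
  {"dp":[0,0.0044,-0.0011],"twist":[0,0,0],"fingers":0},
  {"dp":[0,0.0044,-0.0011],"twist":[0,0,0],"fingers":0},
  {"dp":[0,0.0044,-0.0011],"twist":[0,0,0],"fingers":0},
  {"dp":[0,0.0044,-0.0011],"twist":[0,0,0],"fingers":0},
  {"dp":[0,0.0044,-0.0011],"twist":[0,0,0],"fingers":0},
  {"dp":[0,0.0044,-0.0011],"twist":[0,0,0],"fingers":0},
])

```text
clock: 13.6
ee_pos: [675.7, -73.8, 101.4]
orientation: [0.559, 0.558, 0.435, 0.432]
contact_force: [-2.3, 0.8, -5.4]
gripper_width: -0.3
```

Request:
arm_command([
  {"dp":[0,0.0044,-0.0011],"twist":[0,0,0],"fingers":0},
  {"dp":[0,0.0044,-0.0011],"twist":[0,0,0],"fingers":0},
  {"dp":[0,0.0044,-0.0011],"twist":[0,0,0],"fingers":0},
  {"dp":[0,0.0044,-0.0011],"twist":[0,0,0],"fingers":0},
  {"dp":[0,0.0044,-0.0011],"twist":[0,0,0],"fingers":0},
  {"dp":[0,0.004,-0.001],"twist":[0,0,0],"fingers":0},
  {"dp":[0,0.003,-0.0007],"twist":[0,0,0],"fingers":0},
  {"dp":[0,0.002,-0.0005],"twist":[0,0,0],"fingers":0},
])

```text
clock: 14.6
ee_pos: [675.9, -73.9, 133.3]
orientation: [0.559, 0.558, 0.435, 0.432]
contact_force: [-5.3, 2.5, -5.8]
gripper_width: 0.0
```

```bash
python3 meas.py 3 b; python3 -c "from h import *;log()"
```

```text
scene lip_top 0.63 [652. -74. 171.]
scene lip_under 0.73 [651. -70. 155.]
top lip_top 0.78 [651. -76. 168.]
top lip_under 0.83 [652. -76. 147.]
scene lip_top 0.56 [651. -72. 170.]
scene lip_under 0.71 [651. -70. 155.]
top lip_top 0.92 [652. -76. 168.]
top lip_under 0.89 [653. -76. 148.]
scene lip_top 0.69 [649. -71. 172.]
scene lip_under 0.75 [653. -68. 152.]
top lip_top 0.77 [652. -73. 171.]
top lip_under 0.58 [652. -74. 149.]
('scene', 'lip_top') [651.2 -71.8 171.3]
('scene', 'lip_under') [651.  -69.8 155.3]
('top', 'lip_top') [651.6 -75.9 168.4]
('top', 'lip_under') [652.5 -75.8 148.3]
[-1.01527449  0.6561578  -1.13639884] [676.24889507 -74.1101388  133.32655379] 15.5
15.5 [0.541, 0.75, -0.47, 2.299, 3.247, 1.127, -1.269] [676.2 -74.1 133.3] [0.559 0.558 0.435 0.432] [-1.   0.7 -1.1] 0.12516219192018666
```

Request:
arm_command([
  {"dp":[0,0.0015,-0.0004],"twist":[0,0,0],"fingers":0},
  {"dp":[0,0.0025,-0.0006],"twist":[0,0,0],"fingers":0},
  {"dp":[0,0.003,-0.0008],"twist":[0,0,0],"fingers":0},
  {"dp":[0,0.003,-0.0008],"twist":[0,0,0],"fingers":0},
  {"dp":[0,0.0025,-0.0006],"twist":[0,0,0],"fingers":0},
  {"dp":[0,0.0015,-0.0004],"twist":[0,0,0],"fingers":0},
  {"dp":[0,0.0005,0],"twist":[0,0,0],"fingers":0},
  {"dp":[0,0,0],"twist":[0,0,0],"fingers":0},
])

```text
clock: 16.5
ee_pos: [676.1, -74.1, 148.1]
orientation: [0.559, 0.558, 0.435, 0.432]
contact_force: [0.1, 0.9, -2.9]
gripper_width: 0.0
```

```bash
python3 meas.py 3 c; python3 - <<'E'
from h import *
o=log()
for n in ["top","scene"]:
    c=read_camera(n)
    print([(d["p"],w(c,d["centre"]).round(1)) for d in mark_of(n,"mark")])
i=cv2.imread("pics/top_c.png")[110:230,230:480];cv2.imwrite("pics/topc_z.png",cv2.resize(i,None,fx=3,fy=3,interpolation=cv2.INTER_CUBIC))
E
```

```text
scene lip_top 0.74 [651. -72. 184.]
scene lip_under 0.77 [654. -69. 168.]
top lip_top 0.71 [650. -75. 182.]
top lip_under 0.61 [653. -75. 162.]
scene lip_top 0.82 [653. -72. 185.]
scene lip_top 0.53 [652. -68. 168.]
scene lip_under 0.89 [655. -70. 169.]
top lip_top 0.81 [652. -74. 183.]
top lip_under 0.65 [654. -77. 164.]
scene lip_top 0.62 [648. -72. 188.]
scene lip_under 0.92 [653. -71. 168.]
top lip_top 0.95 [651. -74. 184.]
top lip_under 0.77 [654. -76. 167.]
('scene', 'lip_top') [651.2 -71.9 184.2]
('scene', 'lip_under') [653.6 -70.3 168.1]
('top', 'lip_top') [650.8 -74.4 183.2]
('top', 'lip_under') [653.6 -75.9 163.7]
[-0.61166249  1.29867464 -3.09015137] [676.18676368 -74.11638717 148.08759928] 17.4
17.4 [0.547, 0.71, -0.479, 2.305, 3.238, 1.096, -1.279] [676.2 -74.1 148.1] [0.559 0.558 0.435 0.432] [-0.6  1.3 -3.1] -0.05155097079287608
[(0.61, array([665.1, 114. , 185.4])), (0.35, array([648.9, -75.1, 163.6]))]
[(0.63, array([665.9, 115.1, 184.7])), (0.25, array([ 686.9, -263.3,  229.7]))]
```

View pics/topc_z.png

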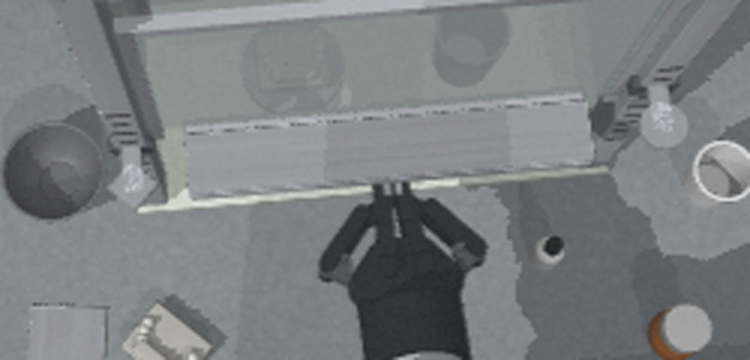

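Request:
arm_command([
  {"dp":[0,-0.002,0.0005],"twist":[0,0,0],"fingers":0},
  {"dp":[0,-0.004,0.001],"twist":[0,0,0],"fingers":0},
  {"dp":[0,-0.005,0.0012],"twist":[0,0,0],"fingers":0},
  {"dp":[0,-0.005,0.0012],"twist":[0,0,0],"fingers":0},
  {"dp":[0,-0.004,0.001],"twist":[0,0,0],"fingers":0},
  {"dp":[0,-0.002,-0.008],"twist":[0,0,0],"fingers":0},
  {"dp":[0,-0.004,-0.016],"twist":[0,0,0],"fingers":0},
  {"dp":[0,-0.004,-0.016],"twist":[0,0,0],"fingers":0},
])

```text
clock: 18.6
ee_pos: [633.2, -74.0, 127.8]
orientation: [0.559, 0.558, 0.435, 0.432]
contact_force: [-0.3, -0.1, 0.3]
gripper_width: 0.3
```

Request:
arm_command([
  {"dp":[0,-0.004,-0.016],"twist":[0,0,0],"fingers":0},
  {"dp":[0,-0.004,-0.016],"twist":[0,0,0],"fingers":0},
  {"dp":[0,-0.002,-0.008],"twist":[0,0,0],"fingers":0},
  {"dp":[0,0,0],"twist":[0,0,0],"fingers":0},
  {"dp":[0,0,0],"twist":[0,0,0],"fingers":0},
  {"dp":[0,0,0],"twist":[0,0,0],"fingers":0},
  {"dp":[0,0,0],"twist":[0,0,0],"fingers":0},
  {"dp":[0,0,0],"twist":[0,0,0],"fingers":0},
])

```text
clock: 19.6
ee_pos: [593.6, -74.1, 128.0]
orientation: [0.559, 0.558, 0.435, 0.432]
contact_force: [-1.1, 0.4, 0.2]
gripper_width: 0.1
```

```bash
python3 meas.py 3 d; python3 - <<'E'
from h import *
o=log();print(o["dq"].round(3))
for n in ["top"]:
    c=read_camera(n)
    for k in ["cast_out","dropper","jar","spatula","cup","bowl"]:
        print(k,[(round(d["p"],2),w(c,d["centre"]).round(0).tolist()) for d in mark_of(n,k)[:2]])
E
```

```text
scene lip_top 0.7 [652. -75. 185.]
scene lip_top 0.65 [656. -70. 168.]
scene lip_under 0.87 [652. -72. 170.]
top lip_top 0.61 [651. -74. 184.]
top lip_under 0.89 [651. -76. 160.]
scene lip_top 0.81 [654. -73. 184.]
top lip_top 0.65 [651. -75. 185.]
top lip_under 0.51 [650. -71. 163.]
scene lip_top 0.64 [652. -74. 184.]
scene lip_under 0.94 [655. -69. 170.]
top lip_top 0.87 [651. -71. 187.]
top lip_under 0.55 [651. -78. 164.]
('scene', 'lip_top') [653.1 -73.5 184.2]
('scene', 'lip_under') [653.6 -70.4 169.9]
('top', 'lip_top') [650.8 -73.8 184.9]
('top', 'lip_under') [651.3 -75.8 162.8]
[-0.90303682 -0.00280872 -0.21285179] [593.50525364 -74.18547642 127.95886757] 20.5
20.5 [0.583, 0.748, -0.456, 2.472, 3.294, 1.284, -1.261] [593.5 -74.2 128. ] [0.559 0.558 0.435 0.432] [-0.9 -0.  -0.2] -0.23218612645557005
[ 0.002 -0.001 -0.001 -0.001 -0.001 -0.     0.001]
cast_out [(0.83, [570.0, 114.0, -2.0])]
dropper [(0.68, [613.0, -214.0, 1.0]), (0.22, [533.0, -315.0, 1.0])]
jar [(0.72, [536.0, -314.0, -1.0])]
spatula [(0.67, [532.0, 206.0, 2.0])]
cup [(0.82, [667.0, -364.0, 2.0])]
bowl [(0.72, [724.0, 198.0, -2.0]), (0.35, [688.0, -270.0, 227.0])]
```

View pics/top_d.png

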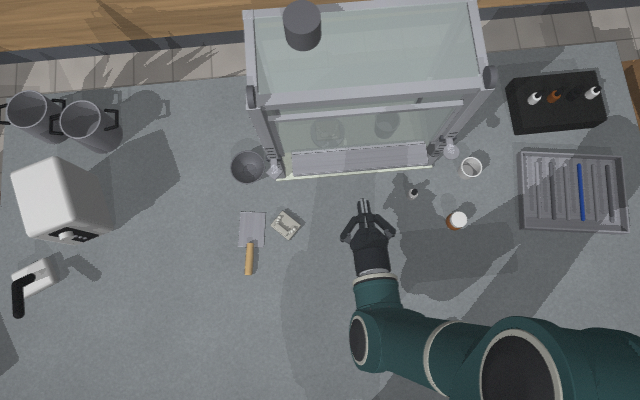

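The picture shows the window raised, with the lip front edge from about (288,178) to (430,165). The hand is clear at (365,205), and the loose things stand where they were. The arm is still and touches nothing, so I am handing in.

```bash
python3 -c "
from plant import *
print(sign_off(), get_obs()['clock'])"
```

```text
the job is handed in; nothing more can be done
the job is handed in; nothing more can be done
```

I raised the window with the closed fingertips pushing from beneath the lip at about 15–40 mm/s. The wrist force stayed below about 10 N in the readings at the end of each move. I then lowered the fingers 20 mm, backed them about 80 mm away, and handed the job in just after 20.5 s. `sign_off` gave no verdict.

Last checks:
- **Height:** after I let go, the top of the lip measured 184–185 mm. The pointed tab, on the left post, measured 184–185 mm before and during the lift. The arm's own position gives 183.6 mm for the top of the lip.
- **Disagreement:** the two cameras disagreed on the lip's underside, 170 mm from the scene camera and 163 mm from the top camera. Their mean fits the expected 166 mm.
- **Loose things:** all six measured within about 5 mm of their starting positions, which is within the measuring noise.
- **Arm:** it was still, and the residual force was about 1 N, at noise level.

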